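# Key a drive pulley onto a spindle

## Task

Fit the drive pulley to the upright spindle: take the short key from the wooden rack and lower it into the spindle's slot until it stands fully home in the pocket, then slide the pulley down over shaft and key, its keyway over the key, until it sits flush on the collar. Feel for the keyway by turning the pulley with a light touch and do not force or drop it (nothing over about 40 N on spindle or key); leave the long key in the rack and the other things where they are, and let go of everything at the end.

Things in the scene. Friction and masses are not known exactly. Their poses are not given: they have to be found in the camera images.
- spindle: Spindle on a fixed round flange (diameter 100, 12 high). Collar diameter 54, flat top 38 above the bench; above it the shaft, diameter 32, top 69 up, chamfered 3. A slot 11.4 wide, 5.3 deep runs down the shaft's +x side, open at the top; the collar closes it into a pocket 11.4 x 8.9 (10.7 to 19.6 from the axis), mouth chamfered 2.5 outside, floor 18 up. Origin: shaft axis at bench level.
- key_home (a point): Where the short key's centre is when fully home in the spindle's slot and pocket: 15.1 from the shaft axis towards the spindle's +x, 40.5 above the bench. Axes as the spindle. The home key's top is then 63 above the bench: 6 below the shaft's top, 25 above the collar.
- pulley_home (a point): Where the pulley's centre is when it sits flush on the collar: on the shaft axis, 53 above the bench. Axes as the spindle.
- key_short_mid (a point): Centre of the short steel key, a plain bar 8 x 10 x 45 (x, y, z) with 1.2 mm chamfers, about 30 g. It stands upright in a pocket of the rack, its foot 6 above the bench and its top 51. Its 10 mm width (y) goes across the slot, its 8 mm (x) goes radially; it may be turned half round.
- key_long_mid (a point): Centre of the long steel key, 8 x 10 x 65, a spare that stays upright in the other pocket of the rack (its top 71 above the bench).
- key_rack: Fixed wooden block 110 x 46 x 30 with two pockets 60 apart along its x, each 24 deep, 0.8 wider than a key, in which the two keys stand loosely (which key is where changes). Origin: centre of its underside.
- pulley_mid (a point): Centre of the dark grey V-belt pulley lying flat, axis z up, 0.3 to 0.5 kg: rim diameter 76, 15 high; on it a round boss, diameter 57, 15 high (grip it); centre 15 above its underside. A steel bush clamped firmly in it has the bore, diameter 33.6, and a through keyway 12.4 wide, to 21.7 from the axis. It points along this frame's +x only within 0.3 rad, not measured: find it by sight or feel.
- padlock_brass: Brass padlock 68 x 45 x 21 at the front edge, beside the bench vice (150 tall), to be left alone.
- packet_blue: Blue and white cardboard packet 52 x 75 x 24 at the front, to be left alone.
- oiler: Yellow oil bottle 40 x 40 x 123 with a red spout, standing behind the work, to be left alone.
- hex_key: Black L-shaped hex key 33 x 93 x 6 lying flat at the front, to be left alone.
- cylinder_c: Brass lock cylinder 31 x 62 x 22, to be left alone.

How it is judged:
By the outcome, as a careful person would: the job done as asked, in the order asked, and still so for the second after the job is handed in, with the robot touching nothing.
It also fails if it takes over 69 s, if anything falls off the work surface, if the arm or the gripper's body presses on something with over 40 N, if the wrist force passes 120 N, or if a joint passes its speed limit or range.

## Robot

A 6-joint arm with a two-finger parallel gripper is mounted at the origin on a cart in front of the work surface, level with it; the furniture and walls round the work are solid. World frame = base frame: x ahead of the robot, y to its left, z up, the work surface at z = 0. Lengths are in m, angles in degrees, forces in N, time in s.
With the tool pointing down it reaches from about 0.4 to 0.825 m from the base axis. Payload 7 kg.
Tool frame: the origin (TCP) lies midway between the tips of the shut fingers; the grasp point (between the pads) lies 19 mm behind it; z points along the fingers, y is the line along which they close (so a half turn about z gives the same grasp; the last joint's range is limited). The gripper opens to 88 mm and grips with 3 to 60 N. Pads are 19 mm wide; open, the fingers measure 130 mm over their backs; the gripper's body (78 mm by 193 mm) begins 47 mm behind the grasp point.
Start: joints at [84.632, 20.546, 0.682, 0, -70.136, -16.507], TCP at [0.252, 0.626, 0.227] pointing down, gripper open.
Joint ranges: [-176.03, 176.03], [-82.01, 121.73], [-58.28, 71.71], [-173.87, 95.51], [-174.79, -0.11], [-173.66, 173.66]. Speed limits (degrees/s): [136.94, 136.94, 172.46, 180, 180, 180].

## Interface

Orientations are given as [roll, pitch, yaw] about the fixed x, y, z axes, in that order (R = Rz(yaw) Ry(pitch) Rx(roll)).
In Python, from plant import r gives the robot as it stands.
- The arm moves only by the tool drive_tool, never from a script. Its argument "commands" is a list of rows, each an object of numbers: "hand": the closure, from 0 (fully open) to 1 (shut); "tx", "ty", "tz": the shift along the world's x, y, z scaled (see below); "turn": the turn about the world's z scaled (see below). A call has 1 to 10 rows; each row is the pose to reach, as a shift and turn from the pose commanded when the call began; what a row does not reach only later rows make up. The controller multiplies each number of a shift by 0.6 m and each number of a turn by 90 degrees. A row lasts 1/10 s, in which the tool goes at most 50 mm and 8.59 degrees, less where a joint would pass 70% of its speed; a pose out of reach is approached as far as the arm can. A call with a number of a shift or a turn outside -1 to 1 is refused whole. A call with a gripper value outside its range is refused whole. The fingers move at their own pace and stop on an object; "grip_force" is the grip in N (left out, the last holds). Time passes only in rows, so rows that repeat a pose let the fingers close. It gives the time, the measured TCP pose, the force, the opening and the grip force at its end, in the units of the state.
- r.get_state(): the state, without advancing time (a new reading comes with each control period).
- r.capture(name): name is "scene" or "top" or "wrist"; returns a dict with "frame" (384x512x3 uint8, red, green, blue), "fx", "fy", "cx", "cy" (pixels), "world_from_camera" (4x4, takes a point from camera to world coordinates); the wrist camera has in their place "T_tool_cam" (4x4, takes a point from camera to tool coordinates, whose origin is the TCP and whose axes are the flange's). Camera axes: x right, y down, z forward; pixel columns grow to the right and rows downward; lengths in m; the calibration is good to about 2 mm. A picture is of the moment at which its call begins: read the wrist's pose just before it. There is no depth.
- r.close_job(): hands the job in; it is judged then, once.
Trained networks look in the newest picture that a camera, given by its name, has taken for a name from the list of things; names that differ only in an ending like _2 or _b are one class to them, and where a whole thing is asked for, a point or a joint stands for the part that bears it (a point fixed in the world has none). Each returns a list of dicts, best first, with "score" (0 to 1); they miss things now and then, are a little off and sometimes report something else, mostly with a low value. They report only what shows in the picture. A call takes as long as a camera call.
- r.trace(label, camera): "pixels" (384x512 bool, what is visible of it) and "extent" ([left, top, right, bottom] in pixels, round what is visible of it).
The state is a dict: "time_s": time; "joints": joint angles; "qd": joint speeds; "joint_torque": joint torques, N m; "tcp_pos": TCP position; "eef_rot": TCP orientation; "contact_force": force on the tool from outside, world axes, zero at the start; "moment": the same for the moment, N m; "gripper_width": finger opening in m; "gripper_force": force on a finger pad.
Only numpy, scipy, OpenCV 4.12 (cv2) and the standard library are available. Lean on these libraries where they do the work, as an engineer would, in place of code of your own. Each camera call takes 0.05 s, during which the arm holds its last target. There are 200 camera calls.

## Working session

There is one attempt and no reset: what is moved stays moved. The work goes in short steps, Python scripts to look and compute and a tool call to move; the robot and the scene stay as the last step left them, time stands still between calls to the robot, and variables do not carry over. Pictures are saved under pics/ and viewed, at most 10 in all, crops included, and the job is handed in when it is done.

Besides the shell and the picture viewer there is one more tool, called after "Emit:" as name([rows], argument=value, ...), one row to a line, values as JSON. drive_tool: Moves the arm, as the interface text tells. Its arguments: {"type":"object","properties":{"commands":{"type":"array"},"grip_force":{"type":"number"}},"required":["commands"]}

```bash
ls; mkdir -p pics
python3 - <<'E'
from plant import r
import cv2,numpy as np
s=r.get_state();print({k:np.round(v,3) for k,v in s.items()})
for c in("top","scene"):
    d=r.capture(c);np.save(f"{c}.npy",d,allow_pickle=True)
    cv2.imwrite(f"pics/{c}0.png",cv2.resize(d["frame"][:,:,::-1],(800,600),interpolation=cv2.INTER_CUBIC))
    print(c,d["fx"],d["fy"],d["cx"],d["cy"],np.round(d["world_from_camera"],4).tolist())
    for n in("spindle","key_rack","key_short_mid","key_long_mid","pulley_mid"):
        for t in r.trace(n,c)[:2]:
            ys,xs=np.nonzero(t["pixels"]);print(n,round(t["score"],2),np.round(t["extent"],1),xs.mean().round(1),ys.mean().round(1),len(xs))
E
```

```text
pics
{'time_s': np.float64(0.0), 'joints': array([ 8.4634e+01,  2.0593e+01,  6.3300e-01, -2.2000e-02, -7.0137e+01,
       -1.6508e+01]), 'qd': array([-0.016,  0.058,  0.005, -0.038, -0.037,  0.051]), 'joint_torque': array([-2.0000e-03, -5.8272e+01,  2.9306e+01,  6.9980e+00,  7.0000e-03,
       -0.0000e+00]), 'tcp_pos': array([0.251, 0.626, 0.226]), 'eef_rot': array([ 1.79902e+02, -7.00000e-03, -2.18820e+01]), 'contact_force': array([-0.184, -0.315, -0.227]), 'moment': array([-0.038,  0.002,  0.012]), 'gripper_force': np.float64(0.0), 'gripper_width': np.float64(0.087)}
top 499.0047240606408 499.0047240606408 257.2647725022759 190.39396432424672 [[-0.3479, -0.8643, 0.3632, 0.04], [-0.9375, 0.3215, -0.1328, 0.1666], [-0.002, -0.3868, -0.9222, 1.315], [0.0, 0.0, 0.0, 1.0]]
spindle 0.64 [169.1 207.  201.3 242.5] 185.1 223.7 911
key_rack 0.84 [222.7 207.8 248.5 245.8] 238.0 227.3 624
pulley_mid 0.9 [264.4 130.2 291.7 154.7] 277.1 142.4 468
pulley_mid 0.41 [202.3 139.7 209.2 167. ] 206.7 154.2 255
scene 411.9008734006772 411.9008734006772 244.84407826469976 193.88739109773485 [[0.687, -0.3522, 0.6356, -0.1522], [-0.7266, -0.3208, 0.6076, -0.6681], [-0.0101, -0.8792, -0.4763, 0.6001], [0.0, 0.0, 0.0, 1.0]]
spindle 0.74 [175.  174.3 209.2 206.1] 192.9 191.1 557
key_rack 0.69 [186.5 203.7 220.  229.7] 203.3 215.6 433
key_long_mid 0.43 [214.  195.4 217.6 204.4] 214.8 199.4 31
pulley_mid 0.61 [297.6 202.4 328.3 226.6] 311.8 211.8 427
pulley_mid 0.59 [253.  157.9 264.7 182.7] 261.6 172.7 157
```

View pics/top0.png

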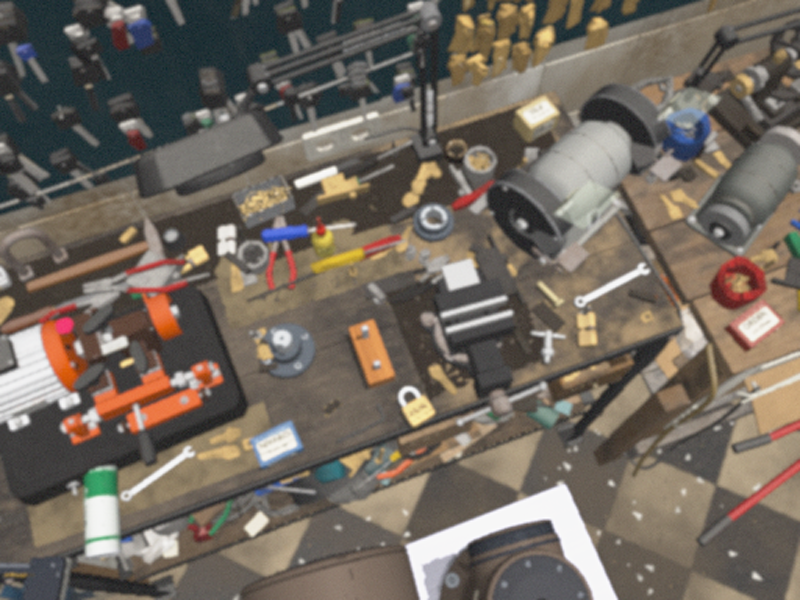

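```bash
cat > h.py <<'E'
import numpy as np
def ray(d,u,v,z,T=None):
    T=d["world_from_camera"] if T is None else T
    p=T[:3,:3]@np.array([(u-d["cx"])/d["fx"],(v-d["cy"])/d["fy"],1]);o=T[:3,3]
    return o+p*(z-o[2])/p[2]
def proj(d,P,T=None):
    T=d["world_from_camera"] if T is None else T
    c=(np.asarray(P)-T[:3,3])@T[:3,:3]
    return c[...,:2]/c[...,2:]*d["fx"]+[d["cx"],d["cy"]]
E
python3 - <<'E'
import numpy as np
from h import *
t=np.load("top.npy",allow_pickle=True).item();s=np.load("scene.npy",allow_pickle=True).item()
for n,d,u,v,z in [("spindle",t,185,223.7,.02),("rack",t,238,227.3,.03),("pul",t,277.1,142.4,.015),("pul2",t,206.7,154,.0),("spindle",s,192.9,191,.02),("rack",s,203,215.6,.03),("pul",s,311.8,211.8,.015),("pul2",s,261.6,172.7,.06)]: print(n,ray(d,u,v,z).round(3))
E
```

```text
spindle [0.526 0.2   0.02 ]
rack [0.463 0.068 0.03 ]
pul [ 0.675 -0.129  0.015]
pul2 [ 0.719  0.076 -0.   ]
spindle [0.53 0.2  0.02]
rack [0.446 0.058 0.03 ]
pul [ 0.678 -0.129  0.015]
pul2 [0.701 0.076 0.06 ]
```

The top view shows the spindle at about (284,345), the orange rack at (372,352), the pulley at (433,222) and the vice at (475,325). I'll move the wrist camera over the spindle and rack.

Emit:
drive_tool([
  {"hand": 0, "tx": 0.36, "ty": -0.8, "tz": 0.1},
  {"tx": 0.36, "ty": -0.8, "tz": 0.1},
  {"tx": 0.36, "ty": -0.8, "tz": 0.1},
  {"tx": 0.36, "ty": -0.8, "tz": 0.1},
  {"tx": 0.36, "ty": -0.8, "tz": 0.1},
  {"tx": 0.36, "ty": -0.8, "tz": 0.1},
  {"tx": 0.36, "ty": -0.8, "tz": 0.1},
  {"tx": 0.36, "ty": -0.8, "tz": 0.1},
  {"tx": 0.36, "ty": -0.8, "tz": 0.1},
  {"tx": 0.36, "ty": -0.8, "tz": 0.1},
])

```text
invalid input
```

```bash
cat >> h.py <<'E'
from plant import r
import cv2
from scipy.spatial.transform import Rotation as Ro
def wrist(name):
    s=r.get_state();d=r.capture("wrist")
    T=np.eye(4);T[:3,:3]=Ro.from_euler("xyz",s["eef_rot"],degrees=True).as_matrix();T[:3,3]=s["tcp_pos"]
    d["world_from_camera"]=T@d["T_tool_cam"]
    np.save(name+".npy",d,allow_pickle=True);cv2.imwrite(f"pics/{name}.png",d["frame"][:,:,::-1])
    print("t",s["time_s"],"tcp",s["tcp_pos"].round(4) if hasattr(s["tcp_pos"],"round") else s["tcp_pos"],np.round(s["eef_rot"],2),"F",np.round(s["contact_force"],1),"w",s["gripper_width"])
    return d
def tr(n,c="wrist"):
    for t in r.trace(n,c)[:2]:
        ys,xs=np.nonzero(t["pixels"]);print(n,round(t["score"],2),np.round(t["extent"],1),xs.mean().round(1),ys.mean().round(1),len(xs))
def load(n): return np.load(n+".npy",allow_pickle=True).item()
E
python3 - <<'E'
from h import *
d=wrist("w1");print(np.round(d["T_tool_cam"],3).tolist(),d["fx"],d["cx"],d["cy"])
for n in("spindle","key_rack","key_short_mid","key_long_mid","pulley_mid"):tr(n)
E
```

```text
t 0.6 tcp [0.2515 0.6264 0.2266] [-180.      0.    -21.88] F [ 0.7 -0.7  0.1] w 0.08752306216848967
[[-0.001, -0.963, -0.269, 0.073], [1.0, -0.001, -0.0, -0.001], [-0.0, -0.269, 0.963, -0.159], [0.0, 0.0, 0.0, 1.0]] 294.8492787229669 258.41384619329824 189.7853327035705
```

View pics/w1.png

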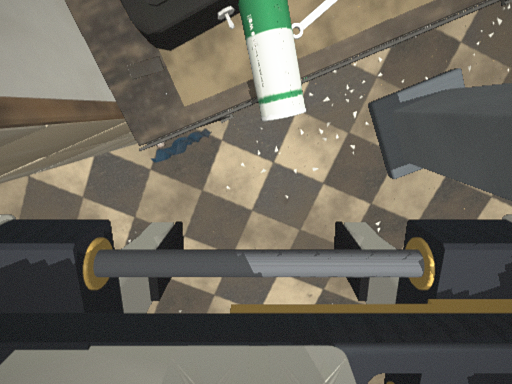

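The picture shows only the floor beside the cart; the move was refused. I'll give all the fields in every row.

Emit:
drive_tool([
  {"hand": 0, "tx": 0.28, "ty": -0.78, "tz": 0.1, "turn": 0},
  {"hand": 0, "tx": 0.28, "ty": -0.78, "tz": 0.1, "turn": 0},
  {"hand": 0, "tx": 0.28, "ty": -0.78, "tz": 0.1, "turn": 0},
  {"hand": 0, "tx": 0.28, "ty": -0.78, "tz": 0.1, "turn": 0},
  {"hand": 0, "tx": 0.28, "ty": -0.78, "tz": 0.1, "turn": 0},
  {"hand": 0, "tx": 0.28, "ty": -0.78, "tz": 0.1, "turn": 0},
  {"hand": 0, "tx": 0.28, "ty": -0.78, "tz": 0.1, "turn": 0},
  {"hand": 0, "tx": 0.28, "ty": -0.78, "tz": 0.1, "turn": 0},
  {"hand": 0, "tx": 0.28, "ty": -0.78, "tz": 0.1, "turn": 0},
  {"hand": 0, "tx": 0.28, "ty": -0.78, "tz": 0.1, "turn": 0},
], grip_force=20)

```text
time_s: 1.9
tcp_pos: [0.4194, 0.1573, 0.2873]
eef_rot: [-179.9, -0.0, -21.8]
contact_force: [1.1, -0.3, 0.4]
gripper_width: 0.0875
gripper_force: 0.0
```

Run:
```python
from h import *
d=wrist("w2")
for n in("spindle","key_rack","key_short_mid","key_long_mid"):tr(n)
```

```text
t 1.9 tcp [0.4194 0.1573 0.2873] [-1.7992e+02 -4.0000e-02 -2.1840e+01] F [ 1.1 -0.3  0.4] w 0.08749147580797907
spindle 0.86 [162.7  56.8 232.9 132.2] 200.6 94.3 3599
key_rack 0.79 [275.2  55.4 336.3 142.4] 305.3 99.7 2830
```

View pics/w2.png

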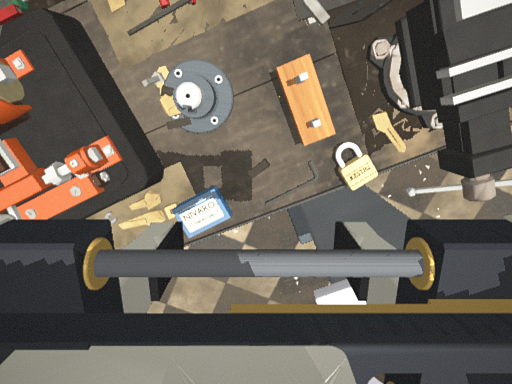

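The wrist view shows the spindle at about (200,95), the rack at (305,100), and key tops near (298,76) and (313,125). I'll zoom in on these.

Run:
```python
from h import *
d=load("w2");f=d["frame"][50:150,155:345,::-1]
cv2.imwrite("pics/w2c.png",cv2.resize(f,None,fx=4.2,fy=4.2,interpolation=cv2.INTER_CUBIC))
for n,u,v,z in [("sp",201,95,.012),("a",300,75,.071),("a51",300,75,.051),("b51",314,124,.051)]:print(n,ray(d,u,v,z).round(4))
```

```text
sp [0.533  0.1994 0.012 ]
a [0.5033 0.0711 0.071 ]
a51 [0.5042 0.0679 0.051 ]
b51 [0.4408 0.0712 0.051 ]
```

View pics/w2c.png

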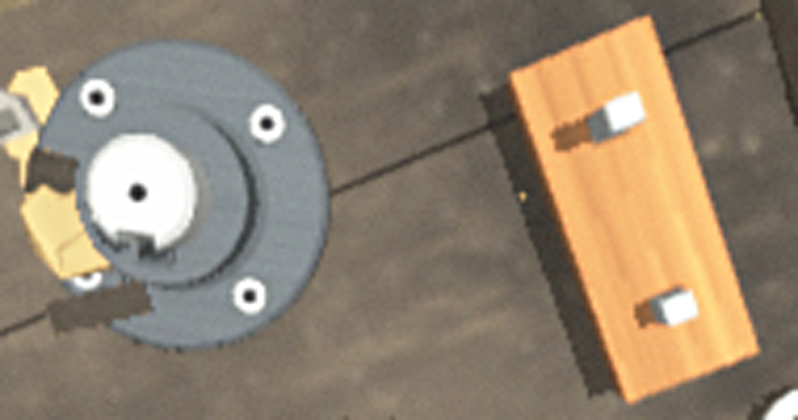

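The lower key (near original pixel (315,123)) has the shorter visible side, so it is the short one. The slot points down in the image. I'll go closer for an accurate measurement.

Emit:
drive_tool([
  {"hand": 0, "tx": 0.017, "ty": -0.03, "tz": -0.21, "turn": 0},
  {"hand": 0, "tx": 0.017, "ty": -0.03, "tz": -0.21, "turn": 0},
  {"hand": 0, "tx": 0.017, "ty": -0.03, "tz": -0.21, "turn": 0},
  {"hand": 0, "tx": 0.017, "ty": -0.03, "tz": -0.21, "turn": 0},
  {"hand": 0, "tx": 0.017, "ty": -0.03, "tz": -0.21, "turn": 0},
])

```text
time_s: 2.65
tcp_pos: [0.4296, 0.1423, 0.161]
eef_rot: [180.0, -0.0, -21.8]
contact_force: [0.4, 0.3, 0.6]
gripper_width: 0.0878
gripper_force: 0.0
```

Run:
```python
from h import *
d=wrist("w3");f=d["frame"][:,:,::-1]
a=cv2.resize(f[50:200,90:220],None,fx=4,fy=4,interpolation=cv2.INTER_CUBIC)
b=cv2.resize(f[50:200,270:335],None,fx=4,fy=4,interpolation=cv2.INTER_CUBIC)
cv2.imwrite("pics/w3c.png",np.hstack([a,b]));print(a.shape,b.shape)
for n in("spindle","key_rack","key_short_mid","key_long_mid"):tr(n)
print(proj(d,np.array([[.441,.071,.051],[.532,.2,.069]])))
```

```text
t 2.65 tcp [0.4296 0.1423 0.161 ] [ 1.7995e+02 -2.0000e-02 -2.1760e+01] F [0.4 0.3 0.6] w 0.08778473953916048
(600, 520, 3) (600, 260, 3)
spindle 0.95 [117.9  58.  214.8 154.5] 166.3 103.9 7311
key_rack 0.9 [273.3  52.3 358.1 174.4] 313.0 111.6 5550
key_short_mid 0.75 [319.9 137.4 337.2 153.7] 327.8 145.5 177
key_short_mid 0.68 [299.4  68.8 320.9  89.4] 309.1 81.4 208
key_long_mid 0.74 [300.   73.1 320.3  88.8] 309.5 81.0 208
[[327.08630685 148.07492261]
 [147.076847   106.34958224]]
```

View pics/w3c.png

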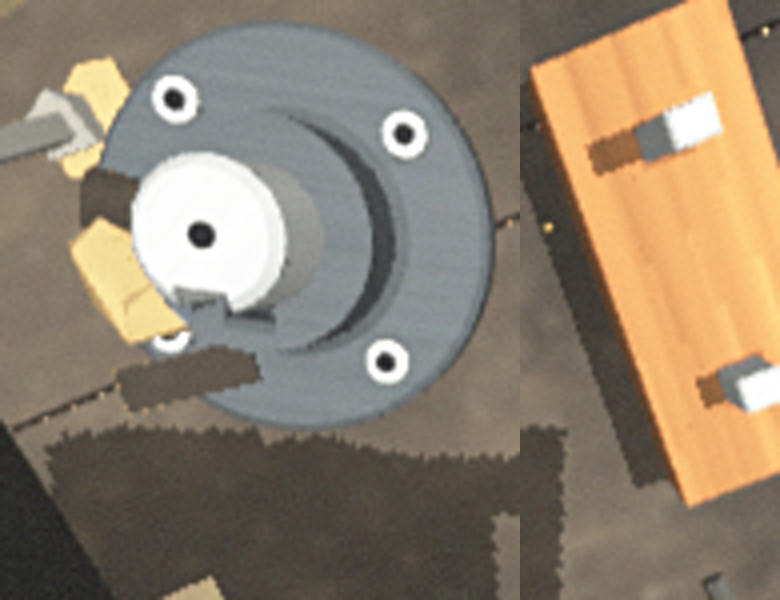

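The crop shows the shaft's top dot at (202,235) with the slot notch below it at about (203,293), and the short key's top at the lower right. I'll rectify both planes to metric.

```bash
cat >> h.py <<'E'
def rect(d,c,z,half,n=390):
    # metric top view: image right=+world x, down=-world y
    g=np.linspace(-half,half,n);X,Y=np.meshgrid(c[0]+g,c[1]-g)
    p=proj(d,np.stack([X,Y,np.full_like(X,z)],-1)).astype(np.float32)
    return cv2.remap(d["frame"][:,:,::-1].copy(),p[...,0],p[...,1],cv2.INTER_CUBIC)
E
python3 - <<'E'
from h import *
d=load("w3")
print("dot",ray(d,140.5,108.75,.069).round(4), "flange bbox c",ray(d,166.3,106.2,.012).round(4))
g=cv2.cvtColor(d["frame"],cv2.COLOR_RGB2GRAY)
# bolts at z~.012+
for u,v in[(174,99),(404,134),(387,362)]:print("bolt",ray(d,u/4+90,v/4+50,.012).round(4))
P=np.array([ray(d,u/4+90,v/4+50,.012)[:2] for u,v in[(174,99),(404,134),(387,362)]])
A=np.c_[2*P,np.ones(3)];x=np.linalg.solve(A,(P**2).sum(1));print("bolt circle",x[:2].round(4),np.sqrt(x[2]+x[:2]@x[:2]).round(4))
m=(g>215).astype(np.uint8);_,lab,st,ce=cv2.connectedComponentsWithStats(m)
i=lab[108,148];print("disc",st[i],ce[i]); 
cn=cv2.findContours((lab==i).astype(np.uint8),cv2.RETR_EXTERNAL,cv2.CHAIN_APPROX_NONE)[0][0]
h=cv2.convexHull(cn)[:,0];w=np.array([ray(d,u,v,.069)[:2] for u,v in h]);A=np.c_[2*w,np.ones(len(w))];x=np.linalg.lstsq(A,(w**2).sum(1),rcond=None)[0];print("top circle",x[:2].round(4),np.sqrt(x[2]+x[:2]@x[:2]).round(4))
for i in range(1,len(st)):
    if 20<st[i][4]<400: print(st[i],ce[i].round(1),ray(d,*ce[i],.051).round(4),ray(d,*ce[i],.071).round(4))
cr=[(530-520,68),(725-520,-4),(690-520,507)]
c=[ray(d,u/4+270,v/4+50,.03)[:2] for u,v in cr];e=c[2]-c[0];print("rack left edge len",np.linalg.norm(e).round(4),"ang",np.degrees(np.arctan2(e[1],e[0])).round(2))
e=c[1]-c[0];print("short",np.linalg.norm(e).round(4),np.degrees(np.arctan2(e[1],e[0])).round(2))
cv2.imwrite("pics/r3.png",np.hstack([rect(d,(.532,.2),.069,.022),rect(d,(.441,.071),.051,.014)]))
E
```

```text
dot [0.5323 0.2059 0.069 ] flange bbox c [0.5328 0.2011 0.012 ]
bolt [0.5713 0.2175 0.012 ]
bolt [0.5431 0.1689 0.012 ]
bolt [0.4943 0.1968 0.012 ]
bolt circle [0.5328 0.2073] 0.0398
disc [ 108   88   53   47 1400] [136.55214286 109.93214286]
top circle [0.5319 0.2116] 0.0201
[319   0  10   4  23] [322.7   0.8] [0.5547 0.0372 0.051 ] [0.5504 0.0431 0.071 ]
[411  28  14  23  55] [414.7  37.4] [ 0.501 -0.025  0.051] [ 0.5008 -0.0145  0.071 ]
[434  36   8  13  31] [436.7  41. ] [ 0.4916 -0.0413  0.051 ] [ 0.492  -0.0296  0.071 ]
[442  39   9   8  49] [446.4  42.3] [ 0.4876 -0.0486  0.051 ] [ 0.4883 -0.0364  0.071 ]
[106  65  16  17 143] [114.6  71.6] [0.5701 0.2184 0.051 ] [0.5647 0.2108 0.071 ]
[128  69  11  12  70] [133.4  74.2] [0.5623 0.2045 0.051 ] [0.5575 0.1979 0.071 ]
[306  73  15  14 135] [313.4  79.7] [0.5011 0.0635 0.051 ] [0.5008 0.0674 0.071 ]
[186  78  11  11  70] [190.7  82.9] [0.5378 0.1622 0.051 ] [0.5348 0.1588 0.071 ]
[444  78   6  11  36] [446.2  83.6] [ 0.4556 -0.0415  0.051 ] [ 0.4587 -0.0298  0.071 ]
[106  86  10   8  41] [110.   89.8] [0.5587 0.2293 0.051 ] [0.55
[... 380 characters left out ...]
[186.5 139.7] [0.4955 0.1865 0.051 ] [0.4956 0.1813 0.071 ]
[489 138   4   9  25] [490.5 142.2] [ 0.391  -0.0682  0.051 ] [ 0.3989 -0.0545  0.071 ]
[325 141  12  12  96] [330.7 146.9] [0.4408 0.0676 0.051 ] [0.445  0.0713 0.071 ]
[441 163  10  14  35] [445.5 170.5] [ 0.3802 -0.0247  0.051 ] [ 0.3889 -0.0142  0.071 ]
[ 17 181  17  16 135] [ 24.1 188.2] [0.5114 0.3484 0.051 ] [0.5104 0.3311 0.071 ]
[184 242   7   8  32] [186.3 246.4] [0.3999 0.2324 0.051 ] [0.4072 0.2237 0.071 ]
[169 277  13   8  56] [174.  279.4] [0.371  0.2604 0.051 ] [0.3804 0.2497 0.071 ]
[368 373  17  11 133] [377.2 379. ] [0.1665 0.1008 0.051 ] [0.1912 0.1019 0.071 ]
rack left edge len 0.111 ang -179.8
short 0.0462 -92.8
```

View pics/r3.png

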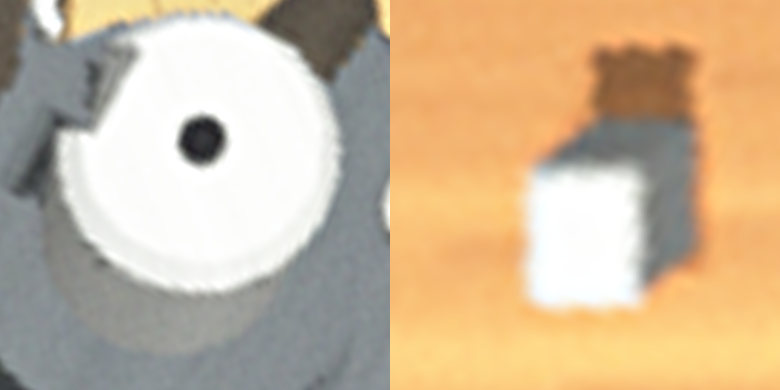

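The key's top centre is at about (0.441, 0.068), with its 10 mm side along world y. The spindle's dot is at about (0.533, 0.206), with the slot towards about 150°. I'll take one view from straight above the spindle to refine it.

Emit:
drive_tool([
  {"hand": 0, "tx": 0.047, "ty": 0.107, "tz": -0.085, "turn": 0.242},
  {"hand": 0, "tx": 0.047, "ty": 0.107, "tz": -0.085, "turn": 0.242},
  {"hand": 0, "tx": 0.047, "ty": 0.107, "tz": -0.085, "turn": 0.242},
  {"hand": 0, "tx": 0.047, "ty": 0.107, "tz": -0.085, "turn": 0.242},
  {"hand": 0, "tx": 0.047, "ty": 0.107, "tz": -0.085, "turn": 0.242},
])

```text
time_s: 3.4
tcp_pos: [0.4578, 0.2055, 0.1102]
eef_rot: [-180.0, -0.0, -0.2]
contact_force: [-0.6, -0.3, 0.5]
gripper_width: 0.0879
gripper_force: 0.0
```

Run:
```python
from h import *
d=wrist("w4");print("cam",d["world_from_camera"][:3,3].round(3))
R=rect(d,(.5328,.206),.069,.026,520);cv2.imwrite("pics/r4.png",R)
for nm,(u,v) in {"w2":(187.86,95.7)}.items():print(ray(load(nm),u,v,.069).round(4))
# vice triangulation
t=np.load("top.npy",allow_pickle=True).item();w2=load("w2")
for z in(.05,.1,.15):
  print(z,"top wheelL",ray(t,420*.64,335*.64,z)[:2].round(3),"bodyL",ray(t,437*.64,300*.64,z)[:2].round(3),"handle",ray(t,478*.64,360*.64,z)[:2].round(3),"| w2 wheel",ray(w2,372,50,z)[:2].round(3),"wheel2",ray(w2,383,75,z)[:2].round(3),"body",ray(w2,412,25,z)[:2].round(3),ray(w2,440,160,z)[:2].round(3))
```

```text
t 3.4 tcp [0.4578 0.2055 0.1102] [-1.7996e+02 -4.0000e-02 -2.4000e-01] F [-0.6 -0.3  0.5] w 0.08791302115945279
cam [0.531 0.206 0.269]
[0.5322 0.2056 0.069 ]
0.05 top wheelL [ 0.462 -0.02 ] bodyL [ 0.512 -0.072] handle [ 0.385 -0.097] | w2 wheel [ 0.498 -0.024] wheel2 [ 0.465 -0.029] body [ 0.507 -0.077] [ 0.332 -0.072]
0.1 top wheelL [ 0.445 -0.013] bodyL [ 0.494 -0.062] handle [ 0.371 -0.086] | w2 wheel [ 0.497 -0.005] wheel2 [ 0.468 -0.009] body [ 0.504 -0.05 ] [ 0.351 -0.046]
0.15 top wheelL [ 0.428 -0.006] bodyL [ 0.475 -0.053] handle [ 0.358 -0.076] | w2 wheel [0.495 0.015] wheel2 [0.471 0.011] body [ 0.502 -0.024] [ 0.371 -0.021]
```

View pics/r4.png

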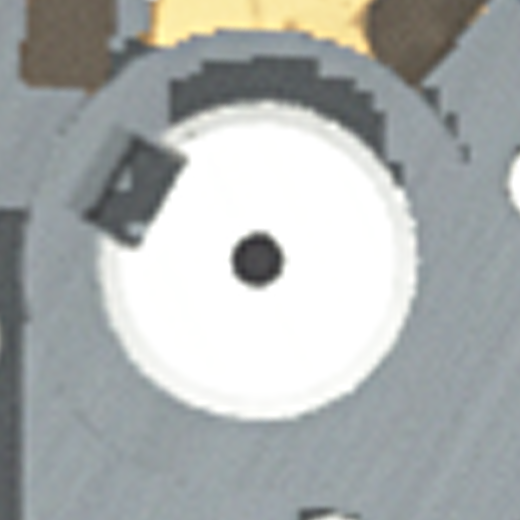

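The rectified view puts the shaft axis at (0.5326, 0.2060) and the slot direction at about 149.6°, with slot edge corners at (187,158) and (135,247). Next I'll hover over the short key and check its alignment.

Emit:
drive_tool([
  {"hand": 0.55, "tx": -0.028, "ty": -0.229, "tz": -0.017, "turn": 0.002},
  {"hand": 0.55, "tx": -0.028, "ty": -0.229, "tz": -0.017, "turn": 0.002},
  {"hand": 0.55, "tx": -0.028, "ty": -0.229, "tz": -0.017, "turn": 0.002},
  {"hand": 0.55, "tx": -0.028, "ty": -0.229, "tz": -0.017, "turn": 0.002},
  {"hand": 0.55, "tx": -0.028, "ty": -0.229, "tz": -0.017, "turn": 0.002},
  {"hand": 0.55, "tx": -0.028, "ty": -0.229, "tz": -0.017, "turn": 0.002},
])

```text
time_s: 4.05
tcp_pos: [0.4415, 0.0684, 0.1001]
eef_rot: [-179.9, -0.1, 0.0]
contact_force: [1.2, 0.6, 0.3]
gripper_width: 0.0453
gripper_force: 0.0
```

```bash
cat >> h.py <<'E'
def white(d,P,half,thr=200):
    "corners/centre (world xy at P z) of the white blob near P"
    n=400;R=rect(d,P,P[2],half,n);g=R.min(2);m=(g>thr).astype(np.uint8)
    _,lab,st,ce=cv2.connectedComponentsWithStats(m)
    k=[i for i in range(1,len(st)) if st[i][4]>300]
    for i in k:
        p=np.argwhere(lab==i)[:,::-1].astype(np.float32);(cx,cy),(a,b),an=cv2.minAreaRect(p)
        s=2*half/n;print("blob",np.round([P[0]+(cx-n/2)*s,P[1]-(cy-n/2)*s],4),"size mm",np.round([a*s*1e3,b*s*1e3],1),"ang",round(-an,1))
    return R
E
python3 - <<'E'
from h import *
d=wrist("w5")
R=white(d,(.441,.068,.051),.014)
cv2.imwrite("pics/r5.png",np.hstack([R,cv2.resize(d["frame"][130:300,159:359,::-1],None,fx=2,fy=400/170)]))
E
```

```text
t 4.05 tcp [0.4415 0.0684 0.1001] [-1.7994e+02 -1.1000e-01  3.0000e-02] F [1.2 0.6 0.3] w 0.045343402947943375
blob [0.4413 0.0679] size mm [8.7 6.8] ang -90.0
```

View pics/r5.png

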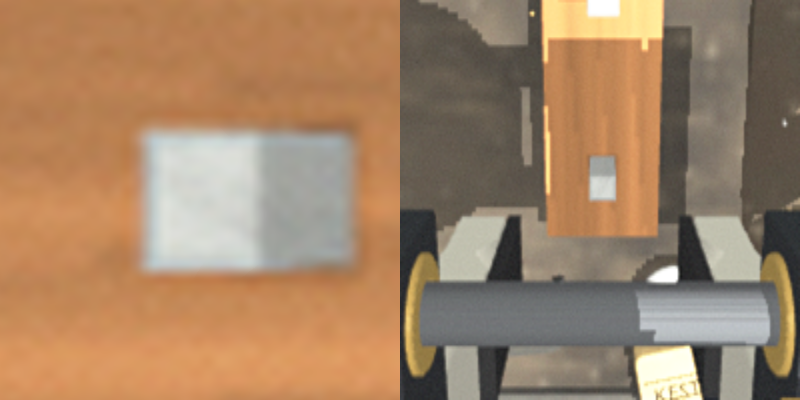

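The key's top is centred at (0.4411, 0.0680) and square to the world axes, with the fingers symmetric about it. I'll descend and grip the top 9 mm.

Emit:
drive_tool([
  {"hand": 0.55, "tx": 0, "ty": -0.0007, "tz": -0.06, "turn": 0},
  {"hand": 0.55, "tx": 0, "ty": -0.0007, "tz": -0.097, "turn": 0},
  {"hand": 0.55, "tx": 0, "ty": -0.0007, "tz": -0.097, "turn": 0},
  {"hand": 1, "tx": 0, "ty": -0.0007, "tz": -0.097, "turn": 0},
  {"hand": 1, "tx": 0, "ty": -0.0007, "tz": -0.097, "turn": 0},
  {"hand": 1, "tx": 0, "ty": -0.0007, "tz": -0.097, "turn": 0},
  {"hand": 1, "tx": 0, "ty": -0.0007, "tz": -0.097, "turn": 0},
  {"hand": 1, "tx": 0, "ty": -0.0007, "tz": -0.097, "turn": 0},
], grip_force=20)

```text
time_s: 4.9
tcp_pos: [0.4413, 0.0678, 0.0417]
eef_rot: [-180.0, -0.1, 0.1]
contact_force: [-0.3, -0.5, 2.5]
gripper_width: 0.0093
gripper_force: 20.0
```

Emit:
drive_tool([
  {"hand": 1, "tx": 0, "ty": 0, "tz": 0.03, "turn": 0},
  {"hand": 1, "tx": 0, "ty": 0, "tz": 0.08, "turn": 0},
  {"hand": 1, "tx": 0, "ty": 0, "tz": 0.135, "turn": 0},
  {"hand": 1, "tx": 0.13, "ty": 0.243, "tz": 0.135, "turn": -0.338},
  {"hand": 1, "tx": 0.13, "ty": 0.243, "tz": 0.135, "turn": -0.338},
  {"hand": 1, "tx": 0.13, "ty": 0.243, "tz": 0.135, "turn": -0.338},
  {"hand": 1, "tx": 0.13, "ty": 0.243, "tz": 0.135, "turn": -0.338},
  {"hand": 1, "tx": 0.13, "ty": 0.243, "tz": 0.135, "turn": -0.338},
  {"hand": 1, "tx": 0.13, "ty": 0.243, "tz": 0.135, "turn": -0.338},
])

```text
time_s: 5.8
tcp_pos: [0.5182, 0.213, 0.1216]
eef_rot: [179.9, 0.0, -30.2]
contact_force: [-0.3, -1.1, -0.3]
gripper_width: 0.0097
gripper_force: 20.0
```

Run:
```python
from h import *
d=wrist("w6")
cv2.imwrite("pics/w6c.png",cv2.resize(d["frame"][140:260,180:340,::-1],None,fx=5,fy=5,interpolation=cv2.INTER_CUBIC))
T=d["world_from_camera"];ax=np.array([.5326,.206]);e=np.array([-.8625,.506]);n=np.array([-.506,-.8625])
s=r.get_state();k=np.array(s["tcp_pos"]);
print("dot",(proj(d,[*ax,.069])-[180,140])*5)
for rr,z in((.0107,.069),(.016,.069)):
    for w in(-.0057,.0057):print("slot",rr,w,((proj(d,[*(ax+rr*e+w*n),z])-[180,140])*5).round(0))
for z in(k[2]-.036,):
  for a in(-.004,.004):
    for w in(-.005,.005):print("foot",a,w,((proj(d,[*(k[:2]+a*e+w*n),z])-[180,140])*5).round(0))
```

```text
t 5.8 tcp [0.5182 0.213  0.1216] [ 1.7994e+02  3.0000e-02 -3.0230e+01] F [-0.3 -1.1 -0.3] w 0.009661135467060182
dot [387.90665217 233.59092925]
slot 0.0107 -0.0057 [350. 302.]
slot 0.0107 0.0057 [426. 302.]
slot 0.016 -0.0057 [350. 336.]
slot 0.016 0.0057 [425. 336.]
foot -0.004 -0.005 [364. 347.]
foot -0.004 0.005 [436. 347.]
foot 0.004 -0.005 [365. 400.]
foot 0.004 0.005 [436. 400.]
```

View pics/w6c.png

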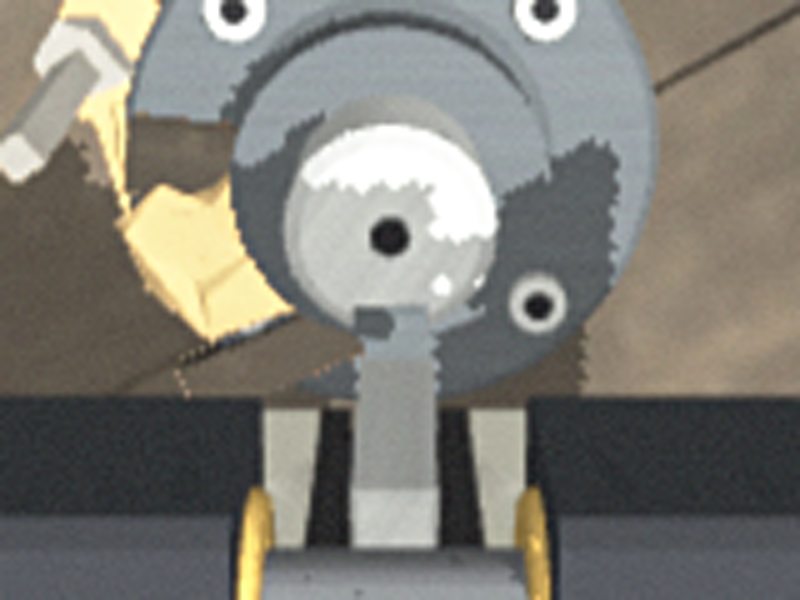

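The view shows the dot at (390,236), the slot floor edge at y≈306 spanning x 355–428, and the key foot at y≈357 spanning x 357–438. I have one picture view left, so from here I'll work from numbers. I'll let the arm settle on target and measure again.

Emit:
drive_tool([
  {"hand": 1, "tx": 0, "ty": 0, "tz": -0.003, "turn": 0},
  {"hand": 1, "tx": 0, "ty": 0, "tz": -0.003, "turn": 0},
])

```text
time_s: 6.05
tcp_pos: [0.5184, 0.2124, 0.1203]
eef_rot: [-180.0, 0.0, -30.3]
contact_force: [0.1, 0.5, -0.2]
gripper_width: 0.0093
gripper_force: 20.0
```

```bash
cat >> h.py <<'E'
def edges(x):
    "strongest subpixel edges of a 1-D profile"
    x=cv2.GaussianBlur(np.float32(x)[None],(0,0),.7)[0];g=np.gradient(x);o=[]
    for i in range(1,len(g)-1):
        a,b,c=abs(g[i-1]),abs(g[i]),abs(g[i+1])
        if b>8 and b>=a and b>c:o.append((round(float(i+.5*(a-c)/(a-2*b+c)),2),int(g[i])))
    return o
E
python3 - <<'E'
from h import *
d=wrist("w7");g=cv2.cvtColor(d["frame"],cv2.COLOR_RGB2GRAY).astype(float)
for v in(201,203,205,207,216,222,228,234,240,246):print(v,[(round(a+240,2),b) for a,b in edges(g[v,240:282])])
for u in(253,256,259,262,265):print("col",u,[(round(a+180,2),b) for a,b in edges(g[180:256,u])])
k=np.array(r.get_state()["tcp_pos"]);e=np.array([-.8625,.506]);n=np.array([-.506,-.8625]);ax=np.array([.5326,.206])
print("rad,lat of tcp",(k[:2]-ax)@e,(k[:2]-ax)@n)
for nm,dz in(("foot",-.0345),("top",.0093)):
  for a in(-.004,.004):print(nm,a,[proj(d,[*(k[:2]+a*e+w*n),k[2]+dz]).round(2).tolist() for w in(-.005,.005)])
print("slot",[proj(d,[*(ax+.0107*e+w*n),.069]).round(2).tolist() for w in(-.0057,.0057)],"dot",proj(d,[*ax,.069]))
m=(g<60).astype(np.uint8);m[:180]=0;m[194:]=0;m[:,:250]=0;m[:,268:]=0;ys,xs=np.nonzero(m);print("dot seen",xs.mean(),ys.mean(),len(xs))
E
```

```text
t 6.05 tcp [0.5184 0.2124 0.1203] [-1.800e+02  1.000e-02 -3.034e+01] F [ 0.1  0.5 -0.2] w 0.009316979239291577
201 [(241.97, 24), (268.84, -12), (275.45, -19)]
203 [(244.34, 20), (249.87, -39), (259.26, 19), (264.25, 14), (267.06, -8), (275.16, -26)]
205 [(247.11, 15), (250.1, -19), (258.05, 25), (271.42, -11), (273.46, -14)]
207 [(259.36, 25), (267.69, -21)]
216 [(251.21, 21), (267.95, -23)]
222 [(243.51, -41), (250.01, 37), (266.89, -42), (273.3, 42)]
228 [(243.03, -53), (250.14, 44), (266.74, -43), (273.91, 52)]
234 [(242.27, -47), (249.88, 40), (266.96, -43), (274.58, 44)]
240 [(241.61, -52), (249.62, 52), (267.24, -54), (275.22, 55)]
246 [(249.95, 55), (266.92, -56), (276.2, 56)]
col 253 [(186.84, -22), (189.77, 21), (201.92, -45), (208.12, 24), (237.53, 15), (248.98, -44), (253.17, 13)]
col 256 [(184.38, -53), (191.77, 58), (201.86, -44), (208.48, 22), (237.51, 15), (249.0, -42), (252.98, 14)]
col 259 [(184.8, -53), (191.37, 60), (201.64, -34), (204.18, 14), (205.94, -21), (208.64, 18), (237.5, 15), (249.06, -45), (253.11, 17)]
col 262 [(201.67, -19), (237.34, 15), (249.0, -44), (253.18, 12)]
col 265 [(203.08, -10), (237.43, 15), (248.98, -42), (253.25, 13)]
rad,lat of tcp 0.015454259408218485 0.0013999303346198125
foot -0.004 [[251.85, 210.15], [266.28, 210.15]]
foot 0.004 [[251.92, 220.94], [266.2, 220.94]]
top -0.004 [[250.16, 236.87], [268.34, 236.86]]
top 0.004 [[250.27, 250.08], [268.22, 250.08]]
slot [[249.51, 201.59], [264.76, 201.58]] dot [257.11307021 187.77401503]
dot seen 257.02777777777777 188.08333333333334 36
```

The key is 0.95 mm too far along +tool-y and fine radially. I'll correct that and lower gently.

Emit:
drive_tool([
  {"hand": 1, "tx": 0.0008, "ty": 0.0014, "tz": 0, "turn": 0},
  {"hand": 1, "tx": 0.0008, "ty": 0.0014, "tz": 0, "turn": 0},
  {"hand": 1, "tx": 0.0008, "ty": 0.0014, "tz": -0.01, "turn": 0},
  {"hand": 1, "tx": 0.0008, "ty": 0.0014, "tz": -0.02, "turn": 0},
  {"hand": 1, "tx": 0.0008, "ty": 0.0014, "tz": -0.025, "turn": 0},
  {"hand": 1, "tx": 0.0008, "ty": 0.0014, "tz": -0.03, "turn": 0},
  {"hand": 1, "tx": 0.0008, "ty": 0.0014, "tz": -0.03, "turn": 0},
])

```text
time_s: 6.8
tcp_pos: [0.519, 0.214, 0.1016]
eef_rot: [179.9, 0.0, -30.3]
contact_force: [-0.4, -0.4, -0.9]
gripper_width: 0.0092
gripper_force: 20.0
```

Emit:
drive_tool([
  {"hand": 1, "tx": 0, "ty": 0, "tz": -0.01, "turn": 0},
  {"hand": 1, "tx": 0, "ty": 0, "tz": -0.02, "turn": 0},
  {"hand": 1, "tx": 0, "ty": 0, "tz": -0.03, "turn": 0},
  {"hand": 1, "tx": 0, "ty": 0, "tz": -0.037, "turn": 0},
  {"hand": 1, "tx": 0, "ty": 0, "tz": -0.037, "turn": 0},
])

```text
time_s: 7.3
tcp_pos: [0.519, 0.2139, 0.0792]
eef_rot: [179.9, 0.0, -30.3]
contact_force: [0.3, -0.3, -0.3]
gripper_width: 0.0092
gripper_force: 20.0
```

Run:
```python
from h import *
d=wrist("w8");g=cv2.cvtColor(d["frame"],cv2.COLOR_RGB2GRAY).astype(float)
for v in(204,208,212,216,220,224,228,234,240,246):print(v,[(round(a+240,2),b) for a,b in edges(g[v,240:282])])
for u in(253,258,262,265):print("col",u,[(round(a+180,2),b) for a,b in edges(g[180:256,u])])
k=np.array(r.get_state()["tcp_pos"]);e=np.array([-.8625,.506]);n=np.array([-.506,-.8625]);ax=np.array([.5326,.206])
print("rad,lat",(k[:2]-ax)@e,(k[:2]-ax)@n,"slot",[proj(d,[*(ax+.0107*e+w*n),.069]).round(2).tolist() for w in(-.0057,.0057)],"dot",proj(d,[*ax,.069]))
```

```text
t 7.3 tcp [0.519  0.2139 0.0792] [ 1.7993e+02  3.0000e-02 -3.0340e+01] F [ 0.3 -0.3 -0.3] w 0.009233392045692217
204 [(254.86, -60), (264.01, 62)]
208 [(255.04, -60), (263.65, 58)]
212 []
216 [(278.46, -11)]
220 [(243.56, 12), (275.32, -13)]
224 [(243.46, -49), (249.75, 36), (266.99, -42), (273.22, 54)]
228 [(242.98, -53), (250.1, 43), (266.81, -44), (273.92, 53)]
234 [(242.27, -44), (249.89, 40), (266.98, -42), (274.53, 41)]
240 [(241.61, -51), (249.59, 51), (267.26, -53), (275.21, 52)]
246 [(249.97, 54), (267.05, -57), (276.24, 51)]
col 253 [(183.03, -21), (222.04, -19), (237.6, 15), (248.98, -44), (253.02, 12)]
col 258 [(184.0, -21), (201.04, -61), (210.09, 58), (221.93, -20), (237.58, 16), (249.03, -43), (252.88, 14)]
col 262 [(184.37, -19), (201.86, -55), (209.5, 58), (221.99, -21), (237.45, 14), (249.0, -43), (253.12, 13)]
col 265 [(183.29, -17), (222.1, -15), (237.45, 15), (249.02, -43), (252.88, 13)]
rad,lat 0.01564823682371967 -0.0001865042997263226 slot [[250.07, 221.77], [268.67, 221.76]] dot [259.38108197 205.20098639]
```

Emit:
drive_tool([
  {"hand": 1, "tx": 0.0004, "ty": -0.0002, "tz": -0.004, "turn": 0},
  {"hand": 1, "tx": 0.0004, "ty": -0.0002, "tz": -0.008, "turn": 0},
  {"hand": 1, "tx": 0.0004, "ty": -0.0002, "tz": -0.012, "turn": 0},
  {"hand": 1, "tx": 0.0004, "ty": -0.0002, "tz": -0.014, "turn": 0},
  {"hand": 1, "tx": 0.0004, "ty": -0.0002, "tz": -0.014, "turn": 0},
])

```text
time_s: 7.85
tcp_pos: [0.5194, 0.214, 0.0714]
eef_rot: [180.0, 0.0, -30.3]
contact_force: [-0.8, -1.5, -0.5]
gripper_width: 0.0095
gripper_force: 20.0
```

Emit:
drive_tool([
  {"hand": 0.82, "tx": 0, "ty": 0, "tz": 0, "turn": 0},
  {"hand": 0.82, "tx": 0, "ty": 0, "tz": 0, "turn": 0},
  {"hand": 0.82, "tx": 0, "ty": 0, "tz": 0, "turn": 0},
  {"hand": 0.82, "tx": 0, "ty": 0, "tz": 0.02, "turn": 0},
  {"hand": 0.75, "tx": 0, "ty": 0, "tz": 0.06, "turn": 0},
  {"hand": 0.75, "tx": 0, "ty": 0, "tz": 0.06, "turn": 0},
  {"hand": 0.75, "tx": 0, "ty": 0, "tz": 0.06, "turn": 0},
])

```text
time_s: 8.55
tcp_pos: [0.52, 0.2146, 0.109]
eef_rot: [-179.9, -0.0, -30.3]
contact_force: [0.1, -0.1, -1.2]
gripper_width: 0.0214
gripper_force: 0.0
```

Run:
```python
from h import *
d=wrist("w9");g=cv2.cvtColor(d["frame"],cv2.COLOR_RGB2GRAY).astype(float)
for v in range(202,246,4):print(v,[(round(a+235,2),b) for a,b in edges(g[v,235:285])])
for u in(253,256,259,262,265):print("col",u,[(round(a+180,2),b) for a,b in edges(g[180:256,u])])
k=np.array(r.get_state()["tcp_pos"]);e=np.array([-.8625,.506]);n=np.array([-.506,-.8625]);ax=np.array([.5326,.206])
print("slot",[proj(d,[*(ax+.0107*e+w*n),.069]).round(2).tolist() for w in(-.0057,.0057)],"dot",proj(d,[*ax,.069]))
for z in(.063,.076,.08):
  for a in(.0111,.0123,.0179,.0191):print(z,a,[proj(d,[*(ax+a*e+w*n),z]).round(1).tolist() for w in(-.005,.005)])
cv2.imwrite("pics/w9c.png",cv2.resize(d["frame"][150:260,180:340,::-1],None,fx=5,fy=5,interpolation=cv2.INTER_CUBIC))
```

```text
t 8.55 tcp [0.52   0.2146 0.109 ] [-1.7986e+02 -4.0000e-02 -3.0330e+01] F [ 0.1 -0.1 -1.2] w 0.021381166410160315
202 [(241.17, 29), (244.31, 11), (280.28, -26)]
206 [(239.5, -56), (244.54, 23), (247.76, 12), (273.91, -12), (281.86, -27)]
210 [(239.24, 10), (249.85, 18), (253.12, -15), (255.19, 31), (267.32, -17), (275.22, -15)]
214 [(255.07, 30), (270.86, -20)]
218 [(262.28, 25), (271.87, -26)]
222 [(238.98, 22), (260.56, 22), (272.4, -23), (277.64, -18)]
226 [(239.29, 19), (259.68, 12), (267.65, -11), (277.42, -17)]
230 [(239.36, 18), (256.2, 20), (259.21, -12), (261.07, 9), (264.06, -14), (277.59, -17)]
234 [(239.33, 19), (277.52, -16)]
238 [(239.45, 18), (277.45, -18)]
242 [(239.57, 16), (257.02, 17), (269.24, -20), (277.26, -17)]
col 253 [(207.56, -19), (211.13, -15), (246.34, 17), (249.14, -15), (253.06, 13)]
col 256 [(215.09, -30), (227.19, 10), (229.99, -9), (242.54, 9), (244.87, 8), (248.8, -15), (253.05, 14)]
col 259 [(189.41, -55), (196.34, 59), (214.96, -32), (226.58, 13), (230.77, -18), (240.76, 19), (248.87, -17), (252.92, 12)]
col 262 [(189.03, -63), (196.47, 59), (215.89, -19), (219.07, 15), (225.0, -11), (230.83, -20), (239.57, 17), (248.86, -15), (252.96, 13)]
col 265 [(191.04, -35), (194.4, 35), (214.14, -15), (224.8, -11), (229.67, -18), (239.85, 18), (248.69, -15), (252.87, 12)]
slot [[252.94, 206.95], [268.97, 206.96]] dot [260.98672518 192.49611534]
0.063 0.0111 [[254.1, 204.8], [267.7, 204.8]]
0.063 0.0123 [[254.1, 206.4], [267.7, 206.4]]
0.063 0.0179 [[254.1, 213.6], [267.7, 213.6]]
0.063 0.0191 [[254.1, 215.1], [267.7, 215.1]]
0.076 0.0111 [[253.8, 210.8], [268.3, 210.8]]
0.076 0.0123 [[253.8, 212.4], [268.3, 212.4]]
0.076 0.0179 [[253.8, 220.0], [268.2, 220.0]]
0.076 0.0191 [[253.8, 221.7], [268.2, 221.7]]
0.08 0.0111 [[253.7, 212.8], [268.5, 212.8]]
0.08 0.0123 [[253.7, 214.5], [268.4, 214.5]]
0.08 0.0179 [[253.7, 222.2], [268.4, 222.2]]
0.08 0.0191 [[253.7, 223.8], [268.4, 223.8]]
```

The outer edge of the key's top is at row 215.0, where the home position predicts 215.1, so the key looks home. I'll confirm by touching its top lightly with shut fingers, offset outward from the shaft.

Emit:
drive_tool([
  {"hand": 1, "tx": -0.0158, "ty": 0.0093, "tz": 0, "turn": 0},
  {"hand": 1, "tx": -0.0158, "ty": 0.0093, "tz": -0.03, "turn": 0},
  {"hand": 1, "tx": -0.0158, "ty": 0.0093, "tz": -0.06, "turn": 0},
  {"hand": 1, "tx": -0.0158, "ty": 0.0093, "tz": -0.068, "turn": 0},
  {"hand": 1, "tx": -0.0158, "ty": 0.0093, "tz": -0.072, "turn": 0},
  {"hand": 1, "tx": -0.0158, "ty": 0.0093, "tz": -0.074, "turn": 0},
  {"hand": 1, "tx": -0.0158, "ty": 0.0093, "tz": -0.074, "turn": 0},
], grip_force=10)

```text
time_s: 9.3
tcp_pos: [0.5103, 0.2199, 0.0637]
eef_rot: [-180.0, -0.0, -30.3]
contact_force: [0.1, -0.2, 0.6]
gripper_width: 0.0005
gripper_force: 0.0
```

Emit:
drive_tool([
  {"hand": 1, "tx": 0, "ty": 0, "tz": -0.001, "turn": 0},
  {"hand": 1, "tx": 0, "ty": 0, "tz": -0.0018, "turn": 0},
  {"hand": 1, "tx": 0, "ty": 0, "tz": -0.0026, "turn": 0},
  {"hand": 1, "tx": 0, "ty": 0, "tz": -0.0026, "turn": 0},
])

```text
time_s: 9.7
tcp_pos: [0.511, 0.2202, 0.0628]
eef_rot: [-179.9, -0.1, -30.3]
contact_force: [-0.6, 0.4, 6.2]
gripper_width: 0.0003
gripper_force: 3.0
```

There is contact at 63 mm with 6 N, so the key is fully home. Now I'll go to look at the pulley.

Emit:
drive_tool([
  {"hand": 1, "tx": 0, "ty": 0, "tz": 0.08, "turn": 0},
  {"hand": 0, "tx": 0, "ty": 0, "tz": 0.16, "turn": 0},
  {"hand": 0, "tx": 0.0, "ty": 0, "tz": 0.23, "turn": 0},
  {"hand": 0, "tx": 0.172, "ty": -0.522, "tz": 0.23, "turn": 0},
  {"hand": 0, "tx": 0.172, "ty": -0.522, "tz": 0.23, "turn": 0},
  {"hand": 0, "tx": 0.172, "ty": -0.522, "tz": 0.23, "turn": 0},
  {"hand": 0, "tx": 0.172, "ty": -0.522, "tz": 0.23, "turn": 0},
  {"hand": 0, "tx": 0.172, "ty": -0.522, "tz": 0.23, "turn": 0},
  {"hand": 0, "tx": 0.172, "ty": -0.522, "tz": 0.23, "turn": 0},
  {"hand": 0, "tx": 0.172, "ty": -0.522, "tz": 0.23, "turn": 0},
])

```text
time_s: 10.7
tcp_pos: [0.6136, -0.0968, 0.1995]
eef_rot: [180.0, 0.0, -30.4]
contact_force: [0.2, 0.2, 0.5]
gripper_width: 0.0669
gripper_force: 0.0
```

Run:
```python
from h import *
d=wrist("w10");print("cam",d["world_from_camera"][:3,3].round(3))
for n in("pulley_mid","oiler"):tr(n)
t=r.trace("pulley_mid","wrist")[0];x0,y0,x1,y1=t["extent"];print(ray(d,(x0+x1)/2,(y0+y1)/2,.02).round(4))
c=ray(d,(x0+x1)/2,(y0+y1)/2,.03)
R=rect(d,c,.03,.024,360)
cv2.imwrite("pics/r10.png",np.hstack([cv2.resize(d["frame"][:270,:,::-1],(512,360))[:, 30:470] if 0 else d["frame"][:360,50:480,::-1],R]))
```

```text
t 10.7 tcp [ 0.6136 -0.0968  0.1995] [ 1.7998e+02  1.0000e-02 -3.0450e+01] F [0.2 0.2 0.5] w 0.066945783235879
cam [ 0.676 -0.133  0.358]
pulley_mid 0.82 [222.4  69.2 291.3 141.8] 254.0 105.1 2997
oiler 0.91 [ 27.9 163.7 118.1 217.9] 79.4 189.5 2293
[ 0.679  -0.1327  0.02  ]
```

View pics/r10.png

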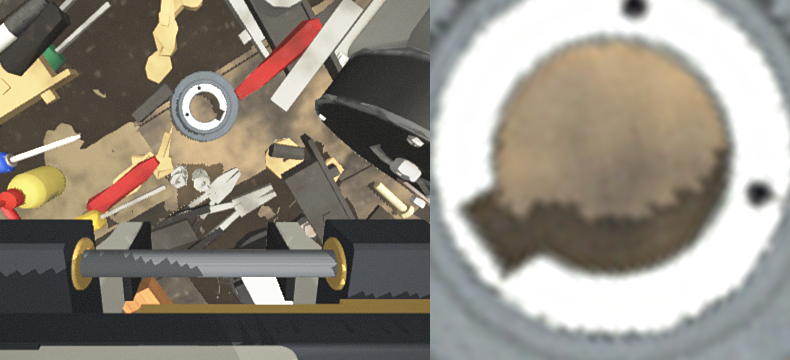

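The pulley lies at about (204,105) in the left panel. Its keyway is at the lower left of the rectified view, corners (462,205) and (507,275), pointing to about −146.7° in world. The grinder guard is to the right, so I'll grip along the image's vertical. Next I'll fit the circles.

Run:
```python
from h import *
d=load("w10");c=np.array(ray(d,(222.4+291.3)/2,(69.2+141.8)/2,.03));print(c.round(4))
h,n=.024,480
R=rect(d,c,.03,h,n);g=R.min(2);s=2*h/n
def fit(p):
    A=np.c_[2*p,np.ones(len(p))];x=np.linalg.lstsq(A,(p**2).sum(1),rcond=None)[0];return x[:2],np.sqrt(x[2]+x[:2]@x[:2])
W=lambda p:np.c_[c[0]+(p[:,0]-n/2)*s,c[1]-(p[:,1]-n/2)*s]
m=(g>190).astype(np.uint8)
cs,hi=cv2.findContours(m,cv2.RETR_CCOMP,cv2.CHAIN_APPROX_NONE)
for k,q in enumerate(cs):
    if len(q)<250:continue
    p=W(q[:,0].astype(float));inl=np.ones(len(p),bool)
    for _ in range(8):
        ce,ra=fit(p[inl]);e=np.abs(np.hypot(*(p-ce).T)-ra);inl=e<max(.0004,np.median(e)*1.5)
    print("outer" if hi[0][k][3]<0 else "hole",len(q),ce.round(4),ra.round(4),inl.mean().round(2))
    if hi[0][k][3]>=0:
        rr=np.hypot(*(p-ce).T);f=p[rr>ra+.0018];a=np.degrees(np.arctan2(*(f-ce).mean(0)[::-1]));print("keyway",a.round(2),rr.max().round(4),len(f))
        (x,y),wh,an=cv2.minAreaRect((f*1e4).astype(np.float32));print(np.array(wh)/10,an)
print(r.get_state()["joints"])
```

```text
[ 0.679  -0.1327  0.03  ]
outer 1427 [ 0.6792 -0.1293] 0.0238 0.79
hole 1026 [ 0.6793 -0.1295] 0.0163 0.81
keyway -146.2 0.0221 168
[ 4.32666168 12.00925903] 33.690067291259766
[ 9.25244581e+00  1.65229719e+01 -8.79928964e+00 -1.75917613e-02
 -6.47285083e+01  5.03026464e+01]
```

The pulley centre is (0.6793, −0.1294) and the keyway points to −146.3°, so it needs a turn of −64.1°. I'll align above it with the yaw at about 60°.

Emit:
drive_tool([
  {"hand": 0, "tx": 0.1095, "ty": -0.0543, "tz": 0, "turn": 1},
  {"hand": 0, "tx": 0.1095, "ty": -0.0543, "tz": 0, "turn": 1},
  {"hand": 0, "tx": 0.1095, "ty": -0.0543, "tz": 0, "turn": 1},
  {"hand": 0, "tx": 0.1095, "ty": -0.0543, "tz": 0, "turn": 1},
  {"hand": 0, "tx": 0.1095, "ty": -0.0543, "tz": 0, "turn": 1},
  {"hand": 0, "tx": 0.1095, "ty": -0.0543, "tz": 0, "turn": 1},
  {"hand": 0, "tx": 0.1095, "ty": -0.0543, "tz": -0.05, "turn": 1},
  {"hand": 0, "tx": 0.1095, "ty": -0.0543, "tz": -0.1, "turn": 1},
  {"hand": 0, "tx": 0.1095, "ty": -0.0543, "tz": -0.15, "turn": 1},
  {"hand": 0, "tx": 0.1095, "ty": -0.0543, "tz": -0.18, "turn": 1},
], grip_force=30)

```text
time_s: 11.9
tcp_pos: [0.6776, -0.1243, 0.0894]
eef_rot: [-179.9, 0.1, 56.0]
contact_force: [-0.0, -0.1, 0.1]
gripper_width: 0.0877
gripper_force: 0.0
```

Run:
```python
from h import *
d=wrist("w11")
c=np.array([.6793,-.1294,.03]);h,n=.026,520
R=rect(d,c,.03,h,n);g=R.min(2);s=2*h/n
print(proj(d,c))
p=proj(d,c+np.array([[.038,0,-.01],[-.038,0,-.01],[0,.038,-.01],[0,-.038,-.01]]));print(p)
m=(g>170).astype(np.uint8);cs,hi=cv2.findContours(m,cv2.RETR_CCOMP,cv2.CHAIN_APPROX_NONE)
for k,q in enumerate(cs):
    if len(q)<250:continue
    P=q[:,0].astype(float);inl=np.ones(len(P),bool)
    for _ in range(8):
        A=np.c_[2*P[inl],np.ones(inl.sum())];x=np.linalg.lstsq(A,(P[inl]**2).sum(1),rcond=None)[0];ra=np.sqrt(x[2]+x[:2]@x[:2]);e=abs(np.hypot(*(P-x[:2]).T)-ra);inl=e<max(4,np.median(e)*1.5)
    print("outer" if hi[0][k][3]<0 else "hole",len(q),np.round([c[0]+(x[0]-n/2)*s,c[1]-(x[1]-n/2)*s],4),round(ra*s,4),inl.mean().round(2))
```

```text
t 11.9 tcp [ 0.6776 -0.1243  0.0894] [-1.7986e+02  6.0000e-02  5.6040e+01] F [-0.  -0.1  0.1] w 0.08766046778722791
[264.02468321 208.62350479]
[[303.59014883 179.17604432]
 [225.94572743 228.7256185 ]
 [236.95907378 166.48309313]
 [288.867458   240.02701289]]
outer 2556 [ 0.6791 -0.1294] 0.0237 0.54
```

Emit:
drive_tool([
  {"hand": 0, "tx": 0, "ty": 0, "tz": 0, "turn": 0},
  {"hand": 0, "tx": 0, "ty": 0, "tz": 0, "turn": 0},
])

```text
time_s: 12.15
tcp_pos: [0.6798, -0.1253, 0.0932]
eef_rot: [179.9, -0.0, 55.4]
contact_force: [0.2, 0.1, 0.5]
gripper_width: 0.0877
gripper_force: 0.0
```

Emit:
drive_tool([
  {"hand": 0, "tx": -0.001, "ty": -0.0068, "tz": -0.04, "turn": 0},
  {"hand": 0, "tx": -0.001, "ty": -0.0068, "tz": -0.08, "turn": 0},
  {"hand": 0, "tx": -0.001, "ty": -0.0068, "tz": -0.11, "turn": 0},
  {"hand": 0, "tx": -0.001, "ty": -0.0068, "tz": -0.124, "turn": 0},
  {"hand": 0, "tx": -0.001, "ty": -0.0068, "tz": -0.124, "turn": 0},
  {"hand": 0.45, "tx": -0.001, "ty": -0.0068, "tz": -0.124, "turn": 0},
  {"hand": 0.45, "tx": -0.001, "ty": -0.0068, "tz": -0.124, "turn": 0},
  {"hand": 0.45, "tx": -0.001, "ty": -0.0068, "tz": -0.124, "turn": 0},
  {"hand": 0.45, "tx": -0.001, "ty": -0.0068, "tz": -0.124, "turn": 0},
], grip_force=30)

```text
time_s: 13.05
tcp_pos: [0.6788, -0.1302, 0.0181]
eef_rot: [179.9, -0.0, 55.6]
contact_force: [-0.0, 0.3, -0.3]
gripper_width: 0.0614
gripper_force: 0.0
```

Emit:
drive_tool([
  {"hand": 0.6, "tx": 0, "ty": 0, "tz": 0, "turn": 0},
  {"hand": 0.6, "tx": 0, "ty": 0, "tz": 0, "turn": 0},
  {"hand": 0.6, "tx": 0, "ty": 0, "tz": 0, "turn": 0},
])

```text
time_s: 13.35
tcp_pos: [0.6786, -0.1303, 0.0178]
eef_rot: [180.0, -0.0, 55.6]
contact_force: [-1.4, -0.0, 5.0]
gripper_width: 0.0554
gripper_force: 30.0
```

Emit:
drive_tool([
  {"hand": 0.6, "tx": 0, "ty": 0, "tz": 0.03, "turn": 0},
  {"hand": 0.6, "tx": 0, "ty": 0, "tz": 0.08, "turn": 0},
  {"hand": 0.6, "tx": 0, "ty": 0, "tz": 0.14, "turn": 0},
  {"hand": 0.6, "tx": 0, "ty": 0, "tz": 0.21, "turn": 0},
  {"hand": 0.6, "tx": 0, "ty": 0, "tz": 0.28, "turn": 0},
  {"hand": 0.6, "tx": -0.03, "ty": 0.06, "tz": 0.31, "turn": -0.09},
  {"hand": 0.6, "tx": -0.06, "ty": 0.13, "tz": 0.31, "turn": -0.18},
  {"hand": 0.6, "tx": -0.09, "ty": 0.2, "tz": 0.31, "turn": -0.27},
  {"hand": 0.6, "tx": -0.12, "ty": 0.27, "tz": 0.31, "turn": -0.36},
  {"hand": 0.6, "tx": -0.15, "ty": 0.34, "tz": 0.31, "turn": -0.45},
])

```text
time_s: 14.35
tcp_pos: [0.5868, 0.0748, 0.2023]
eef_rot: [-180.0, 0.1, 14.8]
contact_force: [1.6, 0.8, -3.7]
gripper_width: 0.0557
gripper_force: 30.0
```

Emit:
drive_tool([
  {"hand": 0.6, "tx": -0.03, "ty": 0.07, "tz": 0, "turn": -0.09},
  {"hand": 0.6, "tx": -0.06, "ty": 0.14, "tz": 0, "turn": -0.18},
  {"hand": 0.6, "tx": -0.09, "ty": 0.21, "tz": -0.04, "turn": -0.25},
  {"hand": 0.6, "tx": -0.09, "ty": 0.215, "tz": -0.08, "turn": -0.25},
  {"hand": 0.6, "tx": -0.09, "ty": 0.215, "tz": -0.12, "turn": -0.25},
  {"hand": 0.6, "tx": -0.09, "ty": 0.215, "tz": -0.12, "turn": -0.25},
  {"hand": 0.6, "tx": -0.09, "ty": 0.215, "tz": -0.12, "turn": -0.25},
])

```text
time_s: 15.05
tcp_pos: [0.5343, 0.2021, 0.131]
eef_rot: [179.9, 0.1, -7.3]
contact_force: [0.9, 0.5, -2.8]
gripper_width: 0.0558
gripper_force: 30.0
```

```bash
cat >> h.py <<'E'
def circ(P,tol):
    inl=np.ones(len(P),bool)
    for _ in range(10):
        A=np.c_[2*P[inl],np.ones(inl.sum())];x=np.linalg.lstsq(A,(P[inl]**2).sum(1),rcond=None)[0];ra=np.sqrt(x[2]+x[:2]@x[:2]);e=abs(np.hypot(*(P-x[:2]).T)-ra);inl=e<max(tol,np.median(e)*1.3)
    return x[:2],ra,inl.mean()
E
python3 - <<'E'
from h import *
d=wrist("w12");s=r.get_state();k=np.array(s["tcp_pos"]);print("cam",d["world_from_camera"][:3,3].round(3))
h,n=.03,600;S=2*h/n;z=k[2]+.012;c=np.array([*k[:2],z])
R=rect(d,c,z,h,n);g=R.min(2);cv2.imwrite("pics/r12.png",R)
print("hist",np.percentile(g,[5,25,50,75,90,99]))
for thr in(120,150,180):
  m=(g>thr).astype(np.uint8);cs,hi=cv2.findContours(m,cv2.RETR_CCOMP,cv2.CHAIN_APPROX_NONE)
  for j,q in enumerate(cs):
    if len(q)<350:continue
    x,ra,f=circ(q[:,0].astype(float),4);print(thr,"o" if hi[0][j][3]<0 else "h",len(q),np.round([(x[0]-n/2)*S*1e3,-(x[1]-n/2)*S*1e3],2),round(ra*S*1e3,2),f.round(2),cv2.boundingRect(q))
E
```

```text
t 15.05 tcp [0.5343 0.2021 0.131 ] [ 1.7991e+02  7.0000e-02 -7.3200e+00] F [ 0.9  0.5 -2.8] w 0.05580780651941701
cam [0.607 0.194 0.29 ]
hist [ 70.  93. 109. 153. 194. 205.]
120 o 1086 [-15.15 -16.13] 14.1 0.54 (20, 284, 232, 316)
120 o 495 [-6.31  0.5 ] 16.96 0.55 (69, 153, 60, 245)
120 o 1680 [11.43 -0.14] 14.29 0.55 (248, 63, 296, 472)
150 o 793 [-12.32 -17.19] 13.25 0.57 (77, 325, 154, 275)
150 o 482 [-10.48   0.17] 12.62 0.6 (72, 155, 56, 235)
150 o 1373 [0.79 0.17] 23.34 0.53 (251, 65, 291, 468)
180 o 372 [-14.56  -9.35] 3.09 0.59 (123, 330, 50, 112)
180 o 468 [-6.93 -0.07] 15.65 0.54 (75, 159, 51, 228)
180 o 1515 [1.13 0.11] 22.82 0.51 (253, 66, 287, 465)
```

The visible bush front is centred within about 0.5 mm of the TCP. I'll centre over the shaft and lower to just above its top.

Emit:
drive_tool([
  {"hand": 0.6, "tx": -0.0037, "ty": 0.0063, "tz": 0, "turn": -0.0145},
  {"hand": 0.6, "tx": -0.0037, "ty": 0.0063, "tz": -0.03, "turn": -0.0145},
  {"hand": 0.6, "tx": -0.0037, "ty": 0.0063, "tz": -0.055, "turn": -0.0145},
  {"hand": 0.6, "tx": -0.0037, "ty": 0.0063, "tz": -0.066, "turn": -0.0145},
  {"hand": 0.6, "tx": -0.0037, "ty": 0.0063, "tz": -0.066, "turn": -0.0145},
  {"hand": 0.6, "tx": -0.0037, "ty": 0.0063, "tz": -0.066, "turn": -0.0145},
])

```text
time_s: 15.7
tcp_pos: [0.5331, 0.2063, 0.0928]
eef_rot: [-180.0, -0.1, -8.6]
contact_force: [0.2, 0.0, -3.7]
gripper_width: 0.0554
gripper_force: 30.0
```

Run:
```python
from h import *
d=wrist("w13");k=np.array(r.get_state()["tcp_pos"])
h,n=.03,600;S=2*h/n;z=k[2]+.0122;c=np.array([*k[:2],z])
R=rect(d,c,z,h,n);g=R.min(2)
m=(g>150).astype(np.uint8);cs,hi=cv2.findContours(m,cv2.RETR_EXTERNAL,cv2.CHAIN_APPROX_NONE)
for q in cs:
    x,y,w,hh=cv2.boundingRect(q)
    if w*hh>8000:print((x,y,w,hh),"centre y off mm",-(y+hh/2-n/2)*S*1e3,"right edge mm",(x+w-n/2)*S*1e3)
for v in(240,300,360):print(v,[(a,b) for a,b in edges(g[v,250:600])])
e=np.array([-.8625,.506]);ax=np.array([.5326,.206]);print("tcp-axis mm",(k[:2]-ax)*1e3)
```

```text
t 15.7 tcp [0.5331 0.2063 0.0928] [-1.7995e+02 -7.0000e-02 -8.6400e+00] F [ 0.2  0.  -3.7] w 0.05541332272575624
(69, 293, 167, 307) centre y off mm -14.649999999999999 right edge mm -6.3999999999999995
(75, 150, 58, 234) centre y off mm 3.2999999999999994 right edge mm -16.7
(249, 63, 297, 470) centre y off mm 0.19999999999999998 right edge mm 24.599999999999998
240 [(85.23, 14), (223.32, -15), (229.29, -16), (269.3, 14), (287.35, -11), (289.84, -12)]
300 [(32.82, 8), (136.51, 8), (229.81, -10), (295.94, -15)]
360 [(288.94, -11)]
tcp-axis mm [0.52060361 0.49136616]
```

Emit:
drive_tool([
  {"hand": 0.6, "tx": -0.0017, "ty": -0.001, "tz": 0, "turn": 0},
  {"hand": 0.6, "tx": -0.0017, "ty": -0.001, "tz": -0.006, "turn": 0},
  {"hand": 0.6, "tx": -0.0017, "ty": -0.001, "tz": -0.01, "turn": 0},
  {"hand": 0.6, "tx": -0.0017, "ty": -0.001, "tz": -0.014, "turn": 0},
  {"hand": 0.6, "tx": -0.0017, "ty": -0.001, "tz": -0.016, "turn": 0},
  {"hand": 0.6, "tx": -0.0017, "ty": -0.001, "tz": -0.016, "turn": 0},
])

```text
time_s: 16.35
tcp_pos: [0.5311, 0.2055, 0.0818]
eef_rot: [180.0, 0.0, -8.6]
contact_force: [1.0, -0.8, -2.5]
gripper_width: 0.0556
gripper_force: 30.0
```

Emit:
drive_tool([
  {"hand": 0.6, "tx": 0.0006, "ty": 0.0003, "tz": 0, "turn": 0},
  {"hand": 0.6, "tx": 0.0006, "ty": 0.0003, "tz": -0.003, "turn": 0},
  {"hand": 0.6, "tx": 0.0006, "ty": 0.0003, "tz": -0.006, "turn": 0},
  {"hand": 0.6, "tx": 0.0006, "ty": 0.0003, "tz": -0.009, "turn": 0},
  {"hand": 0.6, "tx": 0.0006, "ty": 0.0003, "tz": -0.009, "turn": 0},
])

```text
time_s: 16.85
tcp_pos: [0.5314, 0.2057, 0.0763]
eef_rot: [180.0, 0.0, -8.6]
contact_force: [0.8, 0.4, -4.3]
gripper_width: 0.0556
gripper_force: 30.0
```

The pulley's underside is now 4.5 mm below the key's top with no resistance, so the keyway is engaged. I'll continue down.

Emit:
drive_tool([
  {"hand": 0.6, "tx": 0, "ty": 0, "tz": -0.006, "turn": 0},
  {"hand": 0.6, "tx": 0, "ty": 0, "tz": -0.012, "turn": 0},
  {"hand": 0.6, "tx": 0, "ty": 0, "tz": -0.018, "turn": 0},
  {"hand": 0.6, "tx": 0, "ty": 0, "tz": -0.024, "turn": 0},
  {"hand": 0.6, "tx": 0, "ty": 0, "tz": -0.03, "turn": 0},
  {"hand": 0.6, "tx": 0, "ty": 0, "tz": -0.03, "turn": 0},
])

```text
time_s: 17.45
tcp_pos: [0.5313, 0.2055, 0.058]
eef_rot: [180.0, 0.0, -8.6]
contact_force: [0.6, -1.5, -3.4]
gripper_width: 0.0556
gripper_force: 30.0
```

Now the last 2 mm, feeling for the collar.

Emit:
drive_tool([
  {"hand": 0.6, "tx": 0, "ty": 0, "tz": -0.0015, "turn": 0},
  {"hand": 0.6, "tx": 0, "ty": 0, "tz": -0.0025, "turn": 0},
  {"hand": 0.6, "tx": 0, "ty": 0, "tz": -0.003, "turn": 0},
  {"hand": 0.6, "tx": 0, "ty": 0, "tz": -0.0035, "turn": 0},
  {"hand": 0.6, "tx": 0, "ty": 0, "tz": -0.0035, "turn": 0},
])

```text
time_s: 17.95
tcp_pos: [0.5317, 0.2058, 0.0567]
eef_rot: [-180.0, -0.0, -8.6]
contact_force: [-0.9, -0.3, -3.6]
gripper_width: 0.0554
gripper_force: 30.0
```

Emit:
drive_tool([
  {"hand": 0.6, "tx": 0, "ty": 0, "tz": -0.0008, "turn": 0},
  {"hand": 0.6, "tx": 0, "ty": 0, "tz": -0.0016, "turn": 0},
  {"hand": 0.6, "tx": 0, "ty": 0, "tz": -0.0016, "turn": 0},
])

```text
time_s: 18.25
tcp_pos: [0.5317, 0.2059, 0.0558]
eef_rot: [-180.0, -0.0, -8.6]
contact_force: [-0.9, 0.3, -0.9]
gripper_width: 0.0558
gripper_force: 30.0
```

The load has eased and the tip is at 55.8 mm, which matches the expected collar height. I'll press slightly more, release and retreat.

Emit:
drive_tool([
  {"hand": 0.6, "tx": 0, "ty": 0, "tz": -0.0006, "turn": 0},
  {"hand": 0.6, "tx": 0, "ty": 0, "tz": -0.0006, "turn": 0},
  {"hand": 0.2, "tx": 0, "ty": 0, "tz": 0, "turn": 0},
  {"hand": 0, "tx": 0, "ty": 0, "tz": 0, "turn": 0},
  {"hand": 0, "tx": 0, "ty": 0, "tz": 0, "turn": 0},
  {"hand": 0, "tx": 0, "ty": 0, "tz": 0, "turn": 0},
  {"hand": 0, "tx": 0, "ty": 0, "tz": 0.03, "turn": 0},
  {"hand": 0, "tx": 0, "ty": 0, "tz": 0.08, "turn": 0},
  {"hand": 0, "tx": -0.05, "ty": 0, "tz": 0.15, "turn": 0},
  {"hand": 0, "tx": -0.11, "ty": 0, "tz": 0.17, "turn": 0},
])

```text
time_s: 19.25
tcp_pos: [0.4675, 0.207, 0.1608]
eef_rot: [-179.8, -0.2, -8.7]
contact_force: [0.3, 0.8, 0.1]
gripper_width: 0.0874
gripper_force: 0.0
```

Run:
```python
from h import *
d=wrist("w14")
ax=np.array([.5326,.206])
# pulley boss top expected z=.068 ; bush outer r 23.7, shaft top .069
h,n=.03,600;S=2*h/n
R=rect(d,ax,.068,h,n);g=R.min(2)
for thr in(150,180):
  m=(g>thr).astype(np.uint8);cs,hi=cv2.findContours(m,cv2.RETR_CCOMP,cv2.CHAIN_APPROX_NONE)
  for j,q in enumerate(cs):
    if len(q)<200:continue
    x,ra,f=circ(q[:,0].astype(float),4);print(thr,"o" if hi[0][j][3]<0 else "h",len(q),np.round([(x[0]-n/2)*S*1e3,-(x[1]-n/2)*S*1e3],2),round(ra*S*1e3,2),f.round(2),cv2.boundingRect(q))
# radial brightness around keyway zone r=18..21 by angle
for a in range(90,211,6):
    v=[int(g[int(n/2-rr*np.sin(np.radians(a))/S),int(n/2+rr*np.cos(np.radians(a))/S)]) for rr in(.0145,.0164,.018,.0205,.0228)];print(a,v)
for n_ in("key_long_mid","key_short_mid","pulley_mid"):tr(n_)
```

```text
t 19.25 tcp [0.4675 0.207  0.1608] [-179.82   -0.22   -8.67] F [0.3 0.8 0.1] w 0.08742031681080573
150 o 1421 [-0.19  0.22] 24.17 0.97 (54, 54, 490, 490)
150 h 369 [-13.58   8.82] 5.56 0.57 (93, 148, 133, 102)
180 o 1384 [-0.16  0.22] 23.88 0.99 (58, 59, 482, 481)
180 h 876 [-1.46 -1.81] 18.31 0.58 (90, 132, 357, 123)
90 [215, 174, 255, 254, 255]
96 [211, 169, 255, 253, 255]
102 [219, 170, 255, 253, 255]
108 [218, 149, 255, 253, 255]
114 [211, 166, 255, 252, 255]
120 [213, 178, 255, 253, 255]
126 [198, 160, 255, 254, 255]
132 [133, 94, 106, 215, 255]
138 [255, 253, 231, 135, 255]
144 [254, 255, 252, 130, 255]
150 [253, 255, 248, 125, 255]
156 [254, 255, 239, 134, 255]
162 [254, 255, 255, 116, 255]
168 [252, 238, 209, 255, 255]
174 [221, 180, 255, 254, 255]
180 [232, 189, 255, 253, 255]
186 [235, 194, 255, 253, 255]
192 [235, 207, 255, 253, 253]
198 [234, 204, 255, 254, 255]
204 [232, 208, 255, 254, 252]
210 [235, 229, 255, 254, 255]
key_long_mid 0.82 [391.9 121.4 425.7 137.8] 407.5 129.5 380
pulley_mid 0.67 [204.4  70.3 291.4 161.1] 249.4 115.2 4798
```

The pulley is concentric with the shaft (within 0.3 mm) and at the right height. The key is visible in the keyway at about 150°, and the long key is still in its rack. I'll hand in.

```bash
python3 -c "
from plant import r
print(r.close_job())"
```

```text
the job is handed in; nothing more can be done
None
```

The short key is fully home in the spindle and the pulley sits flush on the collar over shaft and key. The gripper has let go and stands clear, and the job was handed in at about 19 s with measured wrist forces of about 6 N at most.

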